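Latch the shielded test chamber shut

TASK

Close the shielded test chamber: push its sliding near half in until it meets the rubber seal, hook the claw of the draw latch on its top over the keeper, then swing the lever over centre and down flat, so that the latch holds the chamber shut. Leave the other things on the bench where they are.

Things in the scene. Friction and masses are not known exactly. Their poses are not given: they have to be found in the camera images.
- pivot (a point): lever hinge of the draw latch on top of the white test chamber (210 mm wide, 82 mm tall, dark base plate 310 x 250 x 12 mm under it); 98 mm above the table, on the chamber's middle plane. Axes are the chamber's: x level, away from the near half, y level along the hinge, z up. The fixed far half spans x -30 to 130 mm from here, the base plate -175 to 135
- bar (a point): middle of the guard bar, a round steel bar 12 mm thick along y, 130 mm above the hinge and 56 mm beyond it (+x), on posts at y = +-118 mm. It leaves no room for an upright gripper over the shut lever; one that leans back to -x by 25 to 40 degrees (fingers pointing down and to +x) fits
- front_half (a joint): how far (m) the near half (75 mm long, 210 wide, 66 tall, its front face 105 mm before the hinge at 0) stands out to -x: 0 = hard shut, 0.008 = just meets the rubber seal, a spring that pushes back with 4 N plus 4 N per mm; most 0.06. Slides with 2 N friction, stays where left; the seal returns it to 0.008 unless latched. Latched: about 0.002
- front_face (a point): centre of the near half's upright front face (it faces -x, the robot), 49 mm above the table: the place to push. Brass connectors stick out 10 mm at y = +-45 and +-70 mm; the middle is flat
- keeper (a point): middle of the upper edge of the keeper's -x face. The keeper is an upright steel block on the near half, 8 mm (x) by 22 mm (y), standing 20 mm above the chamber's top; its +x side is a ramp down to the chamber's top, up which the claw's lip rides as the near half is pushed in; hooked, the lip bears on its -x face. Axes as the chamber's
- lever (a joint): lever angle (rad): 0 = shut, flat towards +x; grows as its end rises, 1.57 upright, most 2.0 (leaning to -x). Stiff (0.06 N m), stays where left. With the claw hooked it pulls from about 1.2 down; dead point at 0.2, below which it is drawn shut. A push of about 5 N near its end is enough
- lever_end (a point): middle of the lever's end on its outer face (the upper one when shut). The lever is a flat steel bar, 92 mm long from the hinge, 18 mm wide near the hinge, 28 mm wide from 40 mm on; this face runs 9 mm off the line through the hinge. Axes turn with the lever: x along it, z out of the face
- claw (a joint): claw angle (rad) about its pin on the lever: the claw's slope above level (from pin up to its lip end at -x) is this minus the lever angle. At lever angle t the pin is x = 18 cos(t - 0.2), z = 18 sin(t - 0.2) mm from the hinge: raising the lever carries the claw to -x. It swings freely and falls (50 g): at first its lip lies on the near half's top
- tab (a point): centre of the claw's finger tab, 14 mm wide (y, to pinch), 22 mm long, 30 mm tall, standing on the claw's 38 mm wide end plate, whose top is 15 mm below. In the claw's frame (x from lip to pin, z up; the axes of this point) it is 84.5 mm before the pin and 25 mm above it. Pulling it moves claw and lever together
- lip (a point): middle of the inner face of the claw's downturned lip, 91.5 mm from the pin; lip 6 mm thick, 30 wide, reaching 9 mm lower; the end plate is 6 mm above. Hooked, the lip hangs on the -x side of the keeper, the plate down on its top. With the near half at 0.008 it clears the keeper by 10 mm at lever 1.8, not at all below 1.2. Axes as the claw
- terminator: a small steel cylindrical terminator, 26 mm across and 30 mm tall, standing on top of the far half of the chamber; origin under its foot
- screwdriver: a screwdriver with a black handle lying on the table beside the chamber (left, +y); origin on its underside
- parts_box: a clear open box 110 x 90 x 45 mm of brass and steel fittings beside the chamber (right, -y); origin under its centre
- amplifier: a small aluminium box 110 x 60 x 32 mm with a connector at each end, near the robot on the left; origin under its centre
- meter: a grey hand-held meter 170 x 85 x 35 mm lying on the table to the right; origin under its centre
- wrench: a steel open-ended wrench lying on the table far to the left; origin on its underside
- tape: a black roll of tape, 90 mm across, 24 mm tall, lying near the robot on the right; origin under its centre

How it is judged:
By the outcome, as a careful person would: the job done as asked, in the order asked, and still so for the second after the job is handed in, with the robot touching nothing.
It also fails if it takes over 56 s, if anything falls off the work surface, if the arm or the gripper's body presses on something with over 40 N, if the wrist force passes 120 N, or if a joint passes its speed limit or range.

ROBOT

A 6-joint arm with a two-finger parallel gripper is mounted at the origin on the work surface. World frame = base frame: x ahead of the robot, y to its left, z up, the work surface at z = 0. Lengths are in m, angles in rad, forces in N, time in s.
With the tool pointing down it reaches from about 0.325 to 1 m from the base axis. Payload 5.1 kg.
Tool frame: the origin (TCP) lies midway between the tips of the shut fingers; the grasp point (between the pads) lies 19 mm behind it; z points along the fingers, y is the line along which they close (so a half turn about z gives the same grasp; the last joint's range is limited). The gripper opens to 85 mm and grips with 20 to 120 N. Pads are 22 mm wide; open, the fingers measure 114 mm over their backs; the gripper's body (76 mm by 85 mm) begins 54 mm behind the grasp point. The pads swing forward as they close: fully open they stand 13 mm farther back than shut.
Start: joints at [-1.303, 0.124, 1.65, -0, 1.367, -0.083], TCP at [0.223, -0.61, 0.231] pointing down, gripper open.
Joint ranges: [-2.61, 2.61], [-1.02, 2.33], [0.03, 2.71], [-1.35, 4.49], [0.32, 2.68], [-2.91, 2.91]. Speed limits (rad/s): [2.57, 2.57, 3.14, 3.14, 3.14, 3.14].

INTERFACE

Orientations are given as a unit quaternion [x, y, z, w].
In Python, from bench import arm gives the robot as it stands.
- The arm moves only by the shell command python3 -m crank 'ROWS'. ROWS is a JSON object of lists of equal length, an entry for each row: "travel": the shift along the world's x, y, z in m, a list of three; "dr": the turn, a rotation vector about the world's x, y, z in degrees, a list of three; "fingers": the finger opening in m, from 0 to 0.0854. A call has 1 to 5 rows; each row shifts and turns the commanded pose from where the row before left it; what a row does not reach is not made up. A row lasts 1/10 s, in which the tool goes at most 50 mm and 8.59 degrees, less where a joint would pass 70% of its speed; a pose out of reach is approached as far as the arm can. A call is refused whole if a number of a shift passes 0.05 or a number of a turn 8.59, either way. A call with a gripper value outside its range is refused whole. The fingers move at their own pace and stop on an object; the grip force is fixed at half the most. Time passes only in rows, so rows that do not move let the fingers close. It gives the time, the measured TCP pose, the force, the opening and the grip force at its end, in the units of the state.
- arm.observe(): the state, without advancing time (a new reading comes with each control period).
- arm.get_image(name): name is "scene" or "side" or "wrist"; returns a dict with "frame" (420x560x3 uint8, red, green, blue), "camera_matrix" (3x3 intrinsics, pixels), "rvec" (rotation vector, rad) and "tvec" (3), from world to camera coordinates, as OpenCV has them. Camera axes: x right, y down, z forward; pixel columns grow to the right and rows downward; lengths in m; the calibration is good to about 2 mm. A picture is of the moment at which its call begins. There is no depth.
- arm.close_job(): hands the job in; it is judged then, once.
The state is a dict: "t": time; "q": joint angles; "qvel": joint speeds; "joint_torque": joint torques, N m; "tool_pos": TCP position; "eef_rot": TCP orientation; "contact_force": force on the tool from outside, world axes, zero at the start; "torque": the same for the moment, N m; "width": finger opening in m; "grip_force": force on a finger pad.
Only numpy, scipy, OpenCV 4.12 (cv2) and the standard library are available. Lean on these libraries where they do the work, as an engineer would, in place of code of your own. Each camera call takes 0.05 s, during which the arm holds its last target. There are 200 camera calls.

## Working session

There is one attempt and no reset: what is moved stays moved. The work goes in short steps, Python scripts to look and compute and a shell command to move; the robot and the scene stay as the last step left them, time stands still between calls to the robot, and variables do not carry over. Pictures are saved under pics/ and viewed, at most 10 in all, crops included, and the job is handed in when it is done.

```bash
mkdir -p pics; ls; python3 - <<'E'
from bench import arm
import cv2,pickle
for n in ("scene","side"):
    d=arm.get_image(n); cv2.imwrite(f"pics/{n}0.png",d["frame"][:,:,::-1]); pickle.dump(d,open(f"pics/{n}0.pkl","wb"))
    print(n,d["camera_matrix"].tolist(),d["rvec"],d["tvec"])
print(arm.observe())
E
```

```text
pics
scene [[381.9593065735471, 0.0, 280.7093160531977], [0.0, 381.9593065735471, 210.62942374486786], [0.0, 0.0, 1.0]] [ 2.17158405  1.18706392 -0.43574818] [-0.31767823 -0.27031152  1.66785588]
side [[392.82806884449445, 0.0, 284.0130986409058], [0.0, 392.82806884449445, 209.49577639765022], [0.0, 0.0, 1.0]] [ 0.16991923 -2.88552882  1.14530539] [0.5657494  0.14240944 1.05749501]
{'t': 0.1, 'q': array([-1.30259808e+00,  1.24444929e-01,  1.65152717e+00, -1.16303857e-05,
        1.36748321e+00, -8.26074380e-02]), 'qvel': array([ 0.00071381, -0.00154888, -0.0027257 , -0.00107418,  0.00068622,
       -0.00091292]), 'joint_torque': array([ 6.33692507e-04, -4.24931395e+01, -3.66655111e+01, -1.14698746e-04,
        3.93317270e-03,  1.41461763e-05]), 'tool_pos': array([ 0.22319644, -0.60990048,  0.23017874]), 'eef_rot': array([ 9.84655688e-01,  1.74505897e-01, -9.19690210e-05, -9.26795765e-04]), 'contact_force': array([-0.04826525, -0.45181191,  0.06381485]), 'torque': array([-0.02113303, -0.0205142 , -0.01481225]), 'grip_force': 0.0, 'width': 0.08514347257682804}
```

View pics/scene0.png

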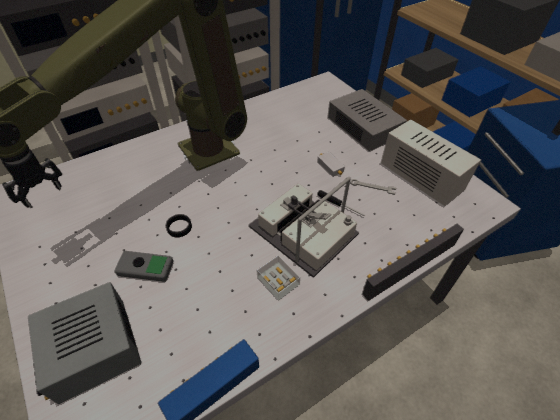

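View pics/side0.png

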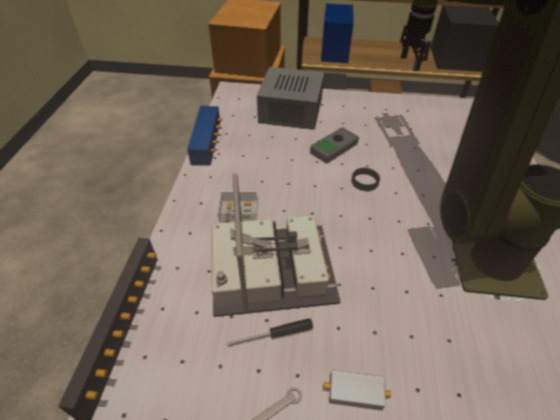

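The scene view shows the chamber around (305,225) and the side view around (270,260). Next I enlarge both crops.

```bash
python3 - <<'E'
import cv2
for n,(x0,y0,w,h) in {"scene":(245,165,130,105),"side":(200,165,150,150)}.items():
    k=6 if n=="scene" else 4
    f=cv2.imread(f"pics/{n}0.png")[y0:y0+h,x0:x0+w]
    f=cv2.resize(f,None,fx=k,fy=k,interpolation=cv2.INTER_CUBIC)
    f=cv2.convertScaleAbs(f,alpha=1.3)
    for i in range(0,w,10): cv2.putText(f,str(x0+i),(i*k,10),0,.35,(0,0,255)); cv2.line(f,(i*k,12),(i*k,18),(0,0,255))
    for i in range(0,h,10): cv2.putText(f,str(y0+i),(0,i*k+4),0,.35,(0,0,255))
    cv2.imwrite(f"pics/{n}0c.png",f)
E
```

```text
(no output)
```

View pics/scene0c.png

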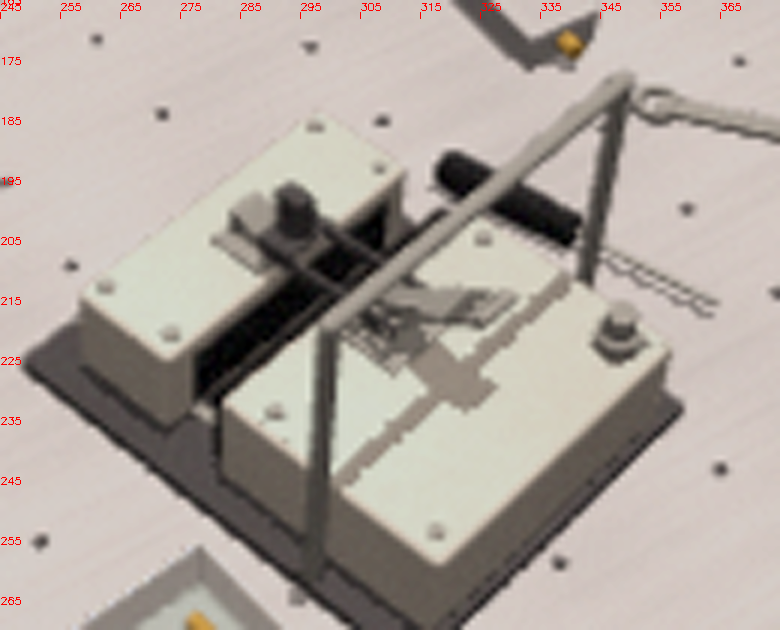

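View pics/side0c.png

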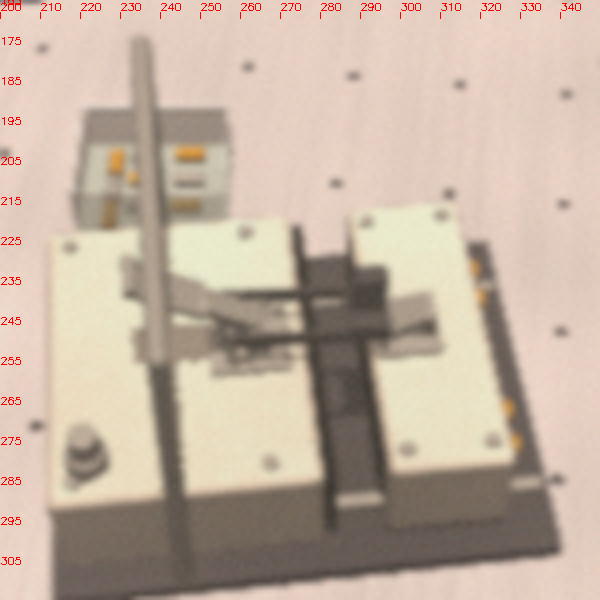

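```bash
cat > h.py <<'E'
import numpy as np,cv2,pickle
from scipy.optimize import least_squares
def load(n): return pickle.load(open(f"pics/{n}.pkl","rb"))
def proj(d,P): return cv2.projectPoints(np.float64(P).reshape(-1,1,3),d["rvec"],d["tvec"],d["camera_matrix"],None)[0].reshape(-1,2)
def ch(p,P):  # chamber frame (mm, z about table) -> world m
    P=np.float64(P).reshape(-1,3)/1000;c,s=np.cos(p[2]),np.sin(p[2])
    return np.c_[p[0]+c*P[:,0]-s*P[:,1],p[1]+s*P[:,0]+c*P[:,1],P[:,2]]
E
cat > fit.py <<'E'
from h import *
C={"scene0":(245,165,6),"side0":(200,165,4)}
# fixed points, near-half points
F={"scene0":[((25,365),(-175,-125,12)),((682,408),(135,125,12)),((670,352),(130,105,82)),((440,565),(130,-105,82)),((220,398),(-30,-105,82)),((628,80),(56,118,228)),((328,320),(56,-118,228))],
"side0":[((562,550),(-175,125,12)),((485,242),(-175,-125,12)),((50,240),(130,-105,82)),((50,508),(130,105,82)),((280,222),(-30,-105,82)),((322,480),(-30,105,82)),((142,38),(56,-118,228))]}
N={"scene0":[((80,300),(-105,-105,82)),((318,115),(-105,105,82)),((168,362),(-30,-105,82)),((405,175),(-30,105,82))],
"side0":[((350,215),(-30,-105,82)),((455,205),(-105,-105,82)),((518,462),(-105,105,82)),((390,473),(-30,105,82))]}
def res(v):
    r=[]
    for k,(x0,y0,s) in C.items():
        d=load(k)
        for L,dd in((F[k],0),(N[k],v[3]*1000)):
            P=np.array([b for a,b in L],float);P[:,0]-=dd
            px=np.array([a for a,b in L])/s+[x0,y0]
            r.append(proj(d,ch(v,P))-px)
    return np.concatenate(r)
s=least_squares(lambda v:res(v).ravel(),[.5,0,0,.03],loss="soft_l1")
print(s.x,np.degrees(s.x[2]));print(res(s.x).round(1).tolist())
np.save("p.npy",s.x)
p=s.x
# candidates: lever end & tab for various angles
for k,(x0,y0,sc) in C.items():
    d=load(k);print(k)
    for t in (0.,.2,.4,.6,.8):
        c,sn=np.cos(t),np.sin(t)
        le=(92*c-9*sn,0,98+92*sn+9*c); pin=np.array([18*np.cos(t-.2),0,98+18*np.sin(t-.2)])
        o=[le,(92*c-9*sn,14,le[2]),(92*c-9*sn,-14,le[2])]
        # claw slope b so that lip bottom rests on top z=82: lip tip 91.5 before pin, -? 
        o+=[pin+(-84.5,0,25),pin+(-84.5,0,40)]
        print(t,((proj(d,ch(p,o))-[x0,y0])*sc).round().tolist())
    print("keeper",((proj(d,ch(p,[(-0-p[3]*1000-x,0,102) for x in (60,75,90)]))-[x0,y0])*sc).round().tolist())
E
python3 fit.py
```

```text
[0.61069624 0.09671023 0.23435899 0.03939469] 13.427780825369666
[[-1.2, -2.1], [0.4, -1.4], [1.1, -2.2], [-0.5, -0.5], [-0.7, -0.7], [-1.0, -0.4], [-0.1, 0.1], [-1.3, -2.5], [-0.2, -2.4], [-0.5, -1.1], [0.6, -2.3], [-0.2, -0.3], [0.0, -0.4], [-1.7, -1.8], [-2.3, 0.3], [1.3, -2.4], [-0.3, 0.4], [-1.2, 1.9], [-1.6, -1.8], [-0.2, -1.6], [-0.5, 0.1], [-0.3, 0.5]]
scene0
0.0 [[512.0, 379.0], [528.0, 365.0], [496.0, 394.0], [297.0, 214.0], [298.0, 196.0]]
0.2 [[510.0, 355.0], [526.0, 340.0], [494.0, 369.0], [297.0, 210.0], [298.0, 192.0]]
0.4 [[503.0, 327.0], [520.0, 313.0], [486.0, 342.0], [297.0, 205.0], [298.0, 187.0]]
0.6 [[491.0, 298.0], [507.0, 284.0], [474.0, 313.0], [296.0, 200.0], [297.0, 182.0]]
0.8 [[474.0, 269.0], [491.0, 255.0], [457.0, 284.0], [294.0, 195.0], [295.0, 176.0]]
keeper [[255.0, 205.0], [236.0, 192.0], [217.0, 179.0]]
side0
0.0 [[100.0, 330.0], [101.0, 349.0], [100.0, 312.0], [362.0, 294.0], [362.0, 278.0]]
0.2 [[104.0, 311.0], [104.0, 329.0], [103.0, 293.0], [361.0, 290.0], [362.0, 274.0]]
0.4 [[113.0, 292.0], [114.0, 310.0], [112.0, 273.0], [362.0, 287.0], [363.0, 271.0]]
0.6 [[128.0, 274.0], [129.0, 292.0], [128.0, 255.0], [364.0, 283.0], [365.0, 267.0]]
0.8 [[150.0, 257.0], [151.0, 276.0], [149.0, 239.0], [367.0, 279.0], [368.0, 263.0]]
keeper [[413.0, 307.0], [437.0, 305.0], [461.0, 303.0]]
```

```bash
cat >> fit.py <<'E'
print("---- linear, free heights")
def res2(v):
    r=[]
    for k,(x0,y0,sc) in C.items():
        d=load(k)
        for L,dd in((F[k],0),(N[k],v[3]*1000)):
            P=np.array([b for a,b in L],float);P[:,0]-=dd
            P[:,2]+=np.where(P[:,2]==82,v[4]*1000,0)
            px=np.array([a for a,b in L])/sc+[x0-.4,y0-.4]
            r.append(proj(d,ch(v,P))-px)
    return np.concatenate(r)
for g in (0,1):
    f=lambda v:(res2(np.r_[v[:4],v[4]*g])).ravel()
    s=least_squares(f,[.6,.1,.23,.03,0]); print(g,s.x.round(4),s.cost); print(f(s.x).reshape(-1,2).round(1).tolist())
E
python3 fit.py | sed -n '/----/,$p'
```

```text
---- linear, free heights
0 [0.6108 0.0957 0.2354 0.0386 0.    ] 25.554413639256293
[[-1.1, -1.6], [0.6, -0.9], [1.3, -1.7], [-0.3, 0.0], [-0.5, -0.1], [-0.9, 0.1], [0.1, 0.7], [-1.0, -1.8], [0.1, -1.8], [-0.1, -0.4], [0.9, -1.6], [0.2, -0.3], [0.4, -0.3], [-1.3, -1.7], [-1.8, 0.4], [1.7, -2.2], [0.2, 0.4], [-0.8, 2.1], [-1.5, -1.7], [-0.2, -1.5], [-0.4, 0.1], [-0.2, 0.5]]
1 [ 0.6109  0.0947  0.235   0.0395 -0.0051] 17.740370027755812
[[-1.3, -1.4], [0.4, -0.8], [0.8, -0.6], [-0.7, 1.1], [-0.8, 1.0], [-1.1, 0.2], [-0.2, 0.9], [-1.3, -0.9], [-0.4, -0.8], [-0.6, 0.5], [0.4, -0.7], [0.1, -0.7], [0.4, -0.5], [-1.0, -0.7], [-1.4, 1.1], [1.7, -1.3], [0.2, 1.2], [-0.7, 1.8], [-1.2, -0.7], [0.0, -0.6], [-0.3, 0.9], [0.0, 1.3]]
```

Fit: hinge at about (0.611, 0.096), yaw 13.45°, near half about 39 mm out, lever about 0.6 rad, all consistent with the sizes given. I now go to the front face with fingers shut and a 25° lean.

```bash
python3 -m crank '{"travel":[[0.013,0.046,0],[0.013,0.046,0],[0.013,0.046,0],[0.013,0.046,0],[0.013,0.046,0]],"dr":[[0,0,-6.65],[0,0,0],[1.45,-6.08,0],[1.45,-6.08,0],[1.45,-6.08,0]],"fingers":[0,0,0,0,0]}'
python3 -m crank '{"travel":[[0.013,0.046,0],[0.013,0.046,0],[0.013,0.046,0],[0.013,0.046,0],[0.013,0.046,0]],"dr":[[1.45,-6.08,0],[0,0,0],[0,0,0],[0,0,0],[0,0,0]],"fingers":[0,0,0,0,0]}'
python3 -m crank '{"travel":[[0.013,0.046,0],[0.013,0.046,0],[0.013,0.046,0],[0.013,0.046,0],[0,0,0]],"dr":[[0,0,0],[0,0,0],[0,0,0],[0,0,0],[0,0,0]],"fingers":[0,0,0,0,0]}'
cat > st.py <<'E'
from h import *
from bench import arm
from scipy.spatial.transform import Rotation as R
def st():
    o=arm.observe(); p=[.611,.0957,np.radians(13.45)];c,s=np.cos(p[2]),np.sin(p[2])
    d=o["tool_pos"]-[p[0],p[1],.098]; M=np.array([[c,s,0],[-s,c,0],[0,0,1]])
    print("t",o["t"],"chamber mm rel hinge",(1000*M@d).round(1),"F",(M@o["contact_force"]).round(1),"w",round(o["width"],4),"grip",round(o["grip_force"],1))
    print("tool axes in chamber\n",(M@R.from_quat(o["eef_rot"]).as_matrix()).round(3).tolist(),"q",o["q"].round(2).tolist())
    return o
if __name__=="__main__": st()
E
python3 st.py
```

```text
t: 0.6
tool_pos: [0.2891, -0.3785, 0.2312]
eef_rot: [0.979, 0.116, 0.164, -0.019]
contact_force: [-0.3, 0.5, 0.5]
width: 0.0122
grip_force: 0.0
t: 1.1
tool_pos: [0.3531, -0.1489, 0.2308]
eef_rot: [0.97, 0.113, 0.215, -0.025]
contact_force: [2.2, 0.3, 0.4]
width: -0.0
grip_force: 0.0
t: 1.6
tool_pos: [0.4047, 0.0418, 0.2311]
eef_rot: [0.969, 0.123, 0.215, -0.028]
contact_force: [-0.4, -0.6, -0.2]
width: -0.0
grip_force: 0.0
t 1.6 chamber mm rel hinge [-213.2   -4.5  133.1] F [-0.5 -0.5 -0.2] w -0.0 grip 0.0
tool axes in chamber
 [[0.906, 0.018, 0.423], [0.015, -1.0, 0.009], [0.423, -0.002, -0.906]] q [-0.14, -0.8, 2.4, 0.18, 1.15, 1.14]
```

```bash
python3 - <<'E'
from bench import arm
import cv2,pickle
d=arm.get_image("wrist"); pickle.dump(d,open("pics/w1.pkl","wb"))
cv2.imwrite("pics/w1.png",cv2.resize(d["frame"][:,:,::-1],(800,600),interpolation=cv2.INTER_CUBIC))
E
```

```text
(no output)
```

View pics/w1.png

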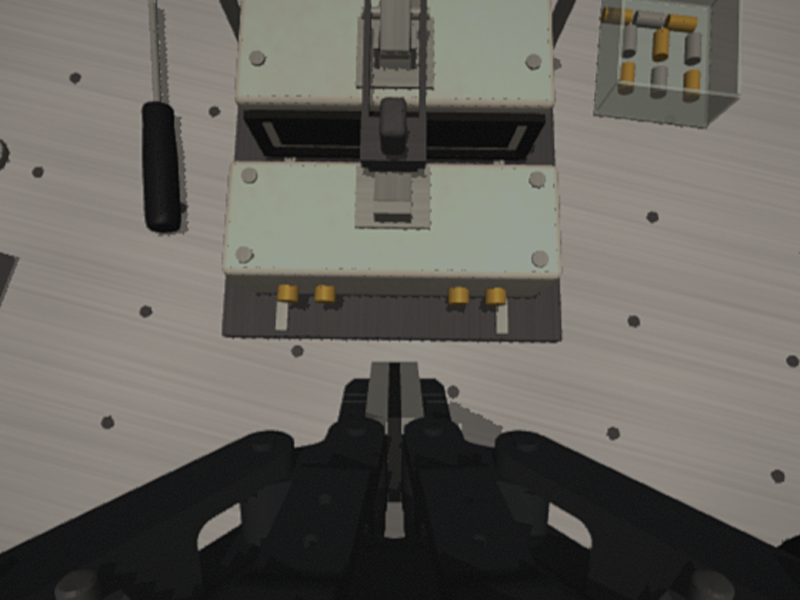

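The wrist view shows the whole chamber: near-half front edge (223–560, 275), its back edge at row 164, keeper about (393,205), tab top about (393,105). I use it to refine the pose.

```bash
python3 - <<'E'
from h import *
d=load("w1");k=1.42857
L=[((223,275),(-105,105,82),1),((560,275),(-105,-105,82),1),((233,163),(-30,105,82),1),((557,165),(-30,-105,82),1),((238,106),(-30,105,82),0),((553,106),(-30,-105,82),0),((223,337),(-175,125,12),0),((561,341),(-175,-125,12),0)]
px=np.array([a for a,_,_ in L])/k
def f(v):
    P=np.array([b for _,b,_ in L],float);P[:,0]-=np.array([c for *_,c in L])*v[3]*1000
    return (proj(d,ch(v,P))-px)
s=least_squares(lambda v:f(v).ravel(),[.611,.0957,.235,.039],loss="soft_l1");print(s.x.round(4),np.degrees(s.x[2]),f(s.x).round(1).tolist())
p=s.x
for n,P in dict(keeper=[(x,0,102) for x in(-105,-111,-117)],tabtop=[(x,0,z) for x in(-60,-70,-80) for z in(120,140)]).items(): print(n,(proj(d,ch(p,P))*k).round().tolist())
E
```

```text
[0.6091 0.0952 0.2458 0.0385] 14.082154353427581 [[-2.6, 0.7], [3.9, 2.2], [-4.2, -2.1], [1.8, -2.2], [-5.2, -1.5], [2.6, -0.2], [-1.3, 1.3], [2.0, 0.1]]
keeper [[393.0, 205.0], [393.0, 215.0], [392.0, 225.0]]
tabtop [[393.0, 117.0], [393.0, 97.0], [393.0, 134.0], [393.0, 115.0], [393.0, 150.0], [393.0, 133.0]]
```

```bash
python3 -m crank '{"travel":[[0,0.003,-0.045],[0,0.002,-0.045],[0,0,-0.045],[0,0,-0.043],[0,0,0]],"dr":[[0,0,0],[0,0,0],[0,0,0],[0,0,0],[0,0,0]],"fingers":[0,0,0,0,0]}'; python3 st.py
```

```text
t: 2.15
tool_pos: [0.3993, 0.0376, 0.0452]
eef_rot: [0.971, 0.112, 0.207, -0.027]
contact_force: [-0.3, 0.1, -1.1]
width: 0.0001
grip_force: 0.0
t 2.15 chamber mm rel hinge [-219.4   -7.2  -52.8] F [-0.3  0.1 -1.1] w 0.0001 grip 0.0
tool axes in chamber
 [[0.913, -0.004, 0.409], [-0.005, -1.0, 0.003], [0.409, -0.005, -0.913]] q [-0.15, -0.58, 2.6, 0.23, 0.74, 1.05]
```

```bash
python3 -m crank '{"travel":[[0.018,0.0117,0.002],[0.0195,0.0047,0.002],[0.0146,0.0035,0],[0,0,0]],"dr":[[0,0,0],[0,0,0],[0,0,0],[0,0,0]],"fingers":[0,0,0,0]}'; python3 st.py
python3 -m crank '{"travel":[[0.0097,0.0023,0],[0.0097,0.0023,0],[0.0049,0.0012,0],[0,0,0]],"dr":[[0,0,0],[0,0,0],[0,0,0],[0,0,0]],"fingers":[0,0,0,0]}'; python3 st.py
```

```text
t: 2.55
tool_pos: [0.4606, 0.0572, 0.0608]
eef_rot: [0.969, 0.113, 0.217, -0.025]
contact_force: [0.2, 0.4, -0.1]
width: -0.0003
grip_force: 0.0
t 2.55 chamber mm rel hinge [-155.2   -2.4  -37.2] F [ 0.3  0.3 -0.1] w -0.0003 grip 0.0
tool axes in chamber
 [[0.905, -0.002, 0.426], [-0.001, -1.0, -0.002], [0.426, 0.001, -0.905]] q [-0.07, -0.4, 2.47, 0.2, 0.66, 1.14]
t: 2.95
tool_pos: [0.4824, 0.0635, 0.0585]
eef_rot: [0.969, 0.114, 0.216, -0.025]
contact_force: [-0.3, 0.2, 0.6]
width: 0.0001
grip_force: 0.0
t 2.95 chamber mm rel hinge [-132.6   -1.4  -39.5] F [-0.2  0.3  0.6] w 0.0001 grip 0.0
tool axes in chamber
 [[0.906, -0.001, 0.424], [-0.001, -1.0, -0.001], [0.424, 0.001, -0.906]] q [-0.05, -0.32, 2.42, 0.2, 0.63, 1.16]
```

```bash
for i in 1; do python3 -m crank '{"travel":[[0.0049,0.0012,0],[0.0049,0.0012,0],[0,0,0]],"dr":[[0,0,0],[0,0,0],[0,0,0]],"fingers":[0,0,0]}'; python3 st.py; done
python3 - <<'E'
from bench import arm
import cv2,pickle
d=arm.get_image("wrist"); pickle.dump(d,open("pics/w2.pkl","wb"))
cv2.imwrite("pics/w2.png",cv2.resize(d["frame"][:,:,::-1],(800,600),interpolation=cv2.INTER_CUBIC))
E
```

```text
t: 3.25
tool_pos: [0.4919, 0.0666, 0.0575]
eef_rot: [0.97, 0.114, 0.215, -0.025]
contact_force: [-0.5, -0.1, 0.5]
width: -0.0002
grip_force: 0.0
t 3.25 chamber mm rel hinge [-122.6   -0.6  -40.5] F [-0.5  0.   0.5] w -0.0002 grip 0.0
tool axes in chamber
 [[0.906, -0.0, 0.423], [-0.0, -1.0, -0.0], [0.423, 0.0, -0.906]] q [-0.04, -0.29, 2.4, 0.2, 0.62, 1.16]
```

View pics/w2.png

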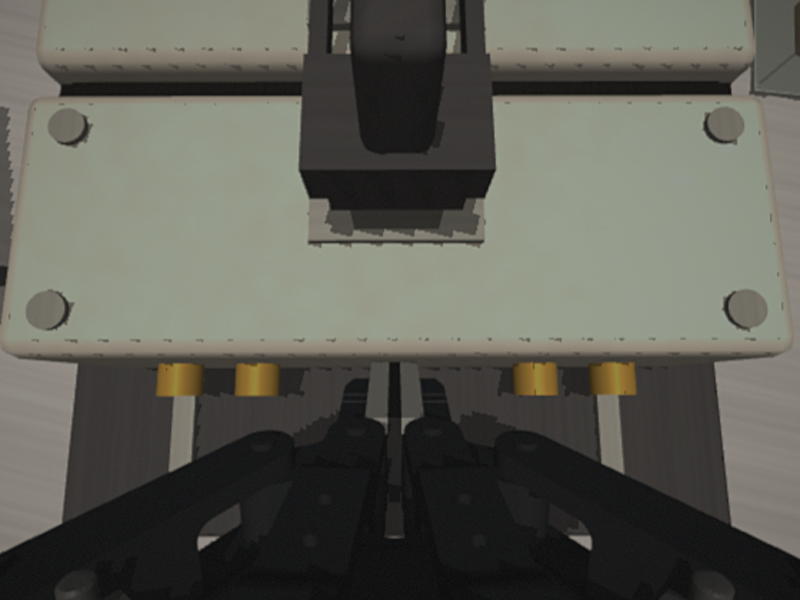

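The near half has slid in: the gap to the far half is now narrow (rows 83–97) and the claw's end plate lies over the keeper (395,185). I push on until the seal's force shows.

```bash
python3 -m crank '{"travel":[[0.0039,0.0009,0],[0,0,0]],"dr":[[0,0,0],[0,0,0]],"fingers":[0,0]}'; python3 st.py
python3 -m crank '{"travel":[[0.0029,0.0007,0],[0,0,0]],"dr":[[0,0,0],[0,0,0]],"fingers":[0,0]}'; python3 st.py
```

```text
t: 3.5
tool_pos: [0.4943, 0.0676, 0.0566]
eef_rot: [0.97, 0.115, 0.213, -0.025]
contact_force: [-9.8, -3.7, 6.9]
width: -0.0001
grip_force: 5.2
t 3.5 chamber mm rel hinge [-120.    -0.2  -41.4] F [-10.3  -1.3   6.9] w -0.0001 grip 5.2
tool axes in chamber
 [[0.908, 0.001, 0.419], [0.001, -1.0, 0.001], [0.419, -0.0, -0.908]] q [-0.03, -0.28, 2.39, 0.19, 0.62, 1.17]
t: 3.7
tool_pos: [0.4959, 0.0682, 0.0558]
eef_rot: [0.97, 0.115, 0.211, -0.025]
contact_force: [-15.0, -5.9, 9.8]
width: -0.0004
grip_force: 8.3
t 3.7 chamber mm rel hinge [-1.183e+02  1.000e-01 -4.220e+01] F [-16.   -2.3   9.8] w -0.0004 grip 8.3
tool axes in chamber
 [[0.909, 0.002, 0.416], [0.001, -1.0, 0.001], [0.416, -0.001, -0.909]] q [-0.03, -0.27, 2.38, 0.19, 0.62, 1.17]
```

```bash
python3 -m crank '{"travel":[[-0.02,-0.0048,0.005],[-0.0195,-0.0047,0.02],[0,0,0.045],[0,0,0.045],[0,0,0]],"dr":[[0,0,0],[0,0,0],[0,0,0],[0,0,0],[0,0,0]],"fingers":[0.045,0.045,0.045,0.045,0.045]}'; python3 st.py
python3 - <<'E'
from bench import arm
import cv2,pickle,numpy as np
I=[]
for n,(x0,y0,w,h) in {"wrist":(130,0,300,300),"side":(220,200,90,90)}.items():
    d=arm.get_image(n); pickle.dump(d,open(f"pics/{n}3.pkl","wb"))
    f=np.ascontiguousarray(d["frame"][y0:y0+h,x0:x0+w,::-1]); k=400/w
    f=cv2.resize(f,(400,400),interpolation=cv2.INTER_CUBIC)
    for i in range(0,w,w//10): cv2.putText(f,str(x0+i),(int(i*k),10),0,.3,(0,0,255)); cv2.putText(f,str(y0+i),(0,int(i*k)+4),0,.3,(0,0,255))
    I.append(f)
cv2.imwrite("pics/c3.png",np.hstack(I))
E
```

```text
t: 4.2
tool_pos: [0.4633, 0.0587, 0.1817]
eef_rot: [0.968, 0.114, 0.223, -0.024]
contact_force: [1.5, 0.4, 0.6]
width: 0.0448
grip_force: 0.0
t 4.2 chamber mm rel hinge [-152.3   -1.6   83.7] F [1.6 0.  0.6] w 0.0448 grip 0.0
tool axes in chamber
 [[0.9, -0.0, 0.437], [0.002, -1.0, -0.004], [0.437, 0.004, -0.9]] q [-0.06, -0.58, 2.36, 0.16, 0.92, 1.21]
```

View pics/c3.png

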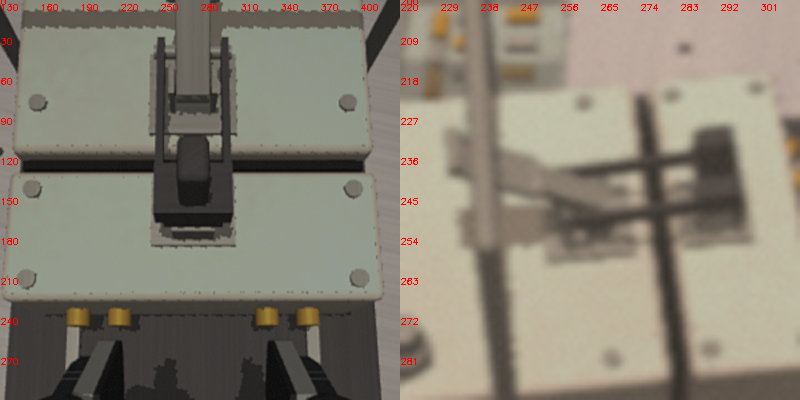

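```bash
python3 - <<'E'
from h import *
w=load("wrist3");s=load("side3")
p=[.611,.0957,np.radians(13.45)]
for t in(.5,.6,.7):
  pin=np.array([18*np.cos(t-.2),0,98+18*np.sin(t-.2)])
  for lipz in (102,):  # lip bottom height
    b=np.arcsin((lipz+9-pin[2])/95)
    def c(x,y,z): return pin+np.array([-x*np.cos(b)-z*np.sin(b)*1,y,x*np.sin(b)+z*np.cos(b)])
    W=[c(95.5,0,10),c(73.5,0,40),c(95.5,0,40),c(97.5,0,6)]
    print(t,round(b,3),"tab",(c(84.5,0,25)-[0,0,98]).round(1),"w",((proj(w,ch(p,W))-[130,0])/.75).round().tolist(),"s top",((proj(s,ch(p,[c(84.5,0,40),c(95.5,7,40),c(73.5,-7,40)]))-[220,200])/.225+[400,0]).round().tolist())
le=lambda t:(92*np.cos(t)-9*np.sin(t),0,98+92*np.sin(t)+9*np.cos(t))
print("lever end",[(t,((proj(s,ch(p,[le(t)]))-[220,200])/.225+[400,0]).round().tolist()) for t in(.5,.6,.7)])
E
```

```text
0.5 0.081 tab [-69.    0.   37.1] w [[191.0, 209.0], [191.0, 143.0], [191.0, 190.0], [191.0, 215.0]] s top [[720.0, 133.0], [743.0, 140.0], [698.0, 126.0]]
0.6 0.063 tab [-69.3   0.   37.3] w [[191.0, 210.0], [191.0, 142.0], [191.0, 190.0], [191.0, 216.0]] s top [[720.0, 133.0], [743.0, 140.0], [698.0, 125.0]]
0.7 0.046 tab [-69.8   0.   37.5] w [[191.0, 211.0], [191.0, 142.0], [191.0, 191.0], [191.0, 218.0]] s top [[721.0, 132.0], [743.0, 140.0], [699.0, 125.0]]
lever end [(0.5, [[444.0, 157.0]]), (0.6, [[454.0, 147.0]]), (0.7, [[465.0, 137.0]])]
```

Measurement and model agree within 2 mm: tab at (-68, 0, +37) mm from the hinge, lever about 0.6. Now I straddle the tab.

```bash
python3 -m crank '{"travel":[[0.029,0.0075,0],[0.029,0.0075,0],[0.029,0.0075,0],[0,0,0]],"dr":[[0,0,0],[0,0,0],[0,0,0],[0,0,0]],"fingers":[0.045,0.045,0.045,0.045]}'; python3 st.py
python3 -m crank '{"travel":[[0,0,-0.018],[0,0,-0.018],[0,0,-0.014],[0,0,0]],"dr":[[0,0,0],[0,0,0],[0,0,0],[0,0,0]],"fingers":[0.045,0.045,0.045,0.045]}'; python3 st.py
```

```text
t: 4.7
tool_pos: [0.5469, 0.082, 0.1696]
eef_rot: [0.97, 0.115, 0.213, -0.026]
contact_force: [-0.0, 0.5, -0.3]
width: 0.0449
grip_force: 0.0
t 4.7 chamber mm rel hinge [-65.5   1.6  71.6] F [ 0.1  0.5 -0.3] w 0.0449 grip 0.0
tool axes in chamber
 [[0.908, 0.001, 0.419], [0.0, -1.0, 0.001], [0.419, -0.001, -0.908]] q [0.0, -0.3, 2.19, 0.13, 0.83, 1.27]
t: 5.1
tool_pos: [0.5429, 0.0813, 0.1178]
eef_rot: [0.97, 0.114, 0.211, -0.026]
contact_force: [-0.5, -0.6, -0.3]
width: 0.045
grip_force: 0.0
t 5.1 chamber mm rel hinge [-69.6   1.8  19.8] F [-0.6 -0.5 -0.3] w 0.045 grip 0.0
tool axes in chamber
 [[0.909, 0.0, 0.416], [-0.001, -1.0, 0.001], [0.416, -0.002, -0.909]] q [0.0, -0.24, 2.24, 0.15, 0.73, 1.25]
```

```bash
python3 -m crank '{"travel":[[0.0078,0,0.011],[0,0,0]],"dr":[[0,0,0],[0,0,0]],"fingers":[0.045,0.045]}'; python3 st.py
python3 -m crank '{"travel":[[0,0,0],[0,0,0],[0,0,0],[0,0,0]],"dr":[[0,0,0],[0,0,0],[0,0,0],[0,0,0]],"fingers":[0,0,0,0]}'; python3 st.py
```

```text
t: 5.3
tool_pos: [0.5564, 0.0812, 0.1371]
eef_rot: [0.969, 0.114, 0.218, -0.025]
contact_force: [0.4, -0.0, 0.8]
width: 0.0456
grip_force: 0.0
t 5.3 chamber mm rel hinge [-56.5  -1.4  39.1] F [ 0.4 -0.1  0.8] w 0.0456 grip 0.0
tool axes in chamber
 [[0.904, -0.0, 0.428], [0.0, -1.0, -0.002], [0.428, 0.002, -0.904]] q [0.0, -0.24, 2.21, 0.14, 0.75, 1.25]
t: 5.7
tool_pos: [0.5541, 0.0811, 0.1343]
eef_rot: [0.969, 0.114, 0.216, -0.025]
contact_force: [-2.3, -2.3, 4.5]
width: 0.0124
grip_force: 60.8
t 5.7 chamber mm rel hinge [-58.7  -0.9  36.3] F [-2.8 -1.7  4.5] w 0.0124 grip 60.8
tool axes in chamber
 [[0.906, -0.0, 0.424], [0.0, -1.0, -0.001], [0.424, 0.001, -0.906]] q [0.0, -0.24, 2.21, 0.14, 0.75, 1.25]
```

```bash
python3 -m crank '{"travel":[[-0.0014,-0.0003,0.0025],[-0.0014,-0.0003,0.0023],[-0.002,-0.0005,0.0018],[-0.002,-0.0005,0.0017],[0,0,0]],"dr":[[0,0,0],[0,0,0],[0,0,0],[0,0,0],[0,0,0]],"fingers":[0,0,0,0,0]}'; python3 st.py
python3 -m crank '{"travel":[[-0.0024,-0.0006,0.0011],[-0.0024,-0.0006,0.0011],[-0.0026,-0.0006,0.0004],[-0.0026,-0.0006,0.0003],[0,0,0]],"dr":[[0,0,0],[0,0,0],[0,0,0],[0,0,0],[0,0,0]],"fingers":[0,0,0,0,0]}'; python3 st.py
python3 - <<'E'
from bench import arm
import cv2,pickle,numpy as np
I=[]
for n,(x0,y0,w,h) in {"wrist":(130,0,300,300),"side":(220,190,100,100)}.items():
    d=arm.get_image(n); pickle.dump(d,open(f"pics/{n}4.pkl","wb"))
    f=np.ascontiguousarray(d["frame"][y0:y0+h,x0:x0+w,::-1]); k=400/w
    I.append(cv2.resize(f,(400,400),interpolation=cv2.INTER_CUBIC))
cv2.imwrite("pics/c4.png",np.hstack(I))
E
```

```text
t: 6.2
tool_pos: [0.5476, 0.0796, 0.1422]
eef_rot: [0.969, 0.114, 0.216, -0.025]
contact_force: [3.8, -0.1, -0.6]
width: 0.0126
grip_force: 59.7
t 6.2 chamber mm rel hinge [-65.4  -0.9  44.2] F [ 3.6 -1.  -0.6] w 0.0126 grip 59.7
tool axes in chamber
 [[0.905, -0.001, 0.425], [-0.0, -1.0, -0.001], [0.425, 0.001, -0.905]] q [-0.0, -0.27, 2.22, 0.14, 0.77, 1.25]
t: 6.7
tool_pos: [0.5375, 0.0772, 0.1453]
eef_rot: [0.969, 0.114, 0.216, -0.025]
contact_force: [2.4, -0.8, 0.7]
width: 0.0126
grip_force: 60.0
t 6.7 chamber mm rel hinge [-75.8  -0.9  47.3] F [ 2.1 -1.3  0.7] w 0.0126 grip 60.0
tool axes in chamber
 [[0.905, -0.0, 0.425], [0.0, -1.0, -0.001], [0.425, 0.001, -0.905]] q [-0.01, -0.3, 2.24, 0.14, 0.78, 1.25]
```

View pics/c4.png

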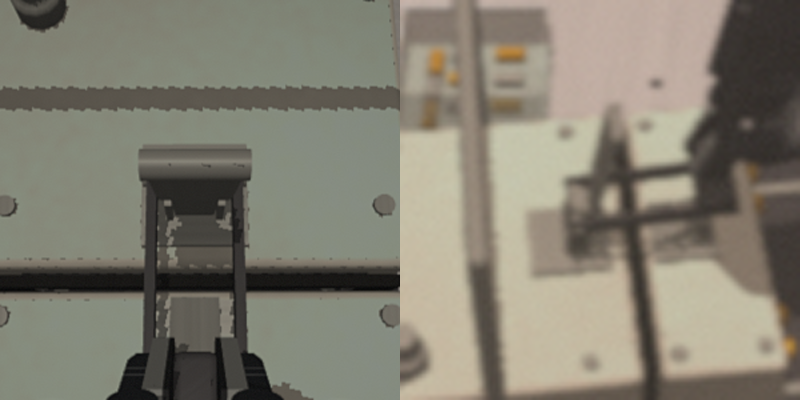

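The lever now stands past upright (side crop about (612,108)) and the claw is drawn toward -x over the keeper. I pull a touch more, release so that the claw drops, then back off and look.

```bash
python3 -m crank '{"travel":[[-0.0015,-0.0004,0],[0,0,-0.003],[0,0,-0.003],[0,0,0]],"dr":[[0,0,0],[0,0,0],[0,0,0],[0,0,0]],"fingers":[0,0,0,0]}'; python3 st.py
python3 -m crank '{"travel":[[0,0,0],[0,0,0],[0,0,0],[0,0,0]],"dr":[[0,0,0],[0,0,0],[0,0,0],[0,0,0]],"fingers":[0.045,0.045,0.045,0.045]}'
python3 -m crank '{"travel":[[-0.008,-0.002,0.02],[-0.008,-0.002,0.02],[-0.02,-0.005,0.02],[-0.03,-0.007,0.02],[0,0,0]],"dr":[[0,0,0],[0,0,0],[0,0,0],[0,0,0],[0,0,0]],"fingers":[0.045,0.045,0.045,0.045,0.045]}'; python3 st.py
python3 - <<'E'
from bench import arm
import cv2,pickle,numpy as np
I=[]
for n,(x0,y0,w,h) in {"wrist":(130,0,300,300),"side":(220,190,100,100)}.items():
    d=arm.get_image(n); pickle.dump(d,open(f"pics/{n}5.pkl","wb"))
    f=np.ascontiguousarray(d["frame"][y0:y0+h,x0:x0+w,::-1]); k=400/w
    I.append(cv2.resize(f,(400,400),interpolation=cv2.INTER_CUBIC))
cv2.imwrite("pics/c5.png",np.hstack(I))
E
```

```text
t: 7.2
tool_pos: [0.5353, 0.0767, 0.139]
eef_rot: [0.97, 0.114, 0.215, -0.025]
contact_force: [-1.9, -2.5, 6.6]
width: 0.0124
grip_force: 61.3
t 7.2 chamber mm rel hinge [-78.   -0.9  41. ] F [-2.4 -2.   6.6] w 0.0124 grip 61.3
tool axes in chamber
 [[0.906, 0.0, 0.423], [0.0, -1.0, -0.001], [0.423, 0.001, -0.906]] q [-0.01, -0.3, 2.25, 0.15, 0.77, 1.24]
t: 7.6
tool_pos: [0.5347, 0.077, 0.1377]
eef_rot: [0.97, 0.114, 0.214, -0.025]
contact_force: [-0.7, -0.2, -0.6]
width: 0.0449
grip_force: 0.0
t: 8.1
tool_pos: [0.4692, 0.0606, 0.2227]
eef_rot: [0.969, 0.114, 0.219, -0.025]
contact_force: [0.1, -0.1, -0.3]
width: 0.0452
grip_force: 0.0
t 8.1 chamber mm rel hinge [-146.    -1.2  124.7] F [ 0.1 -0.1 -0.3] w 0.0452 grip 0.0
tool axes in chamber
 [[0.903, -0.001, 0.429], [0.001, -1.0, -0.002], [0.429, 0.002, -0.903]] q [-0.06, -0.58, 2.3, 0.14, 1.01, 1.23]
```

View pics/c5.png

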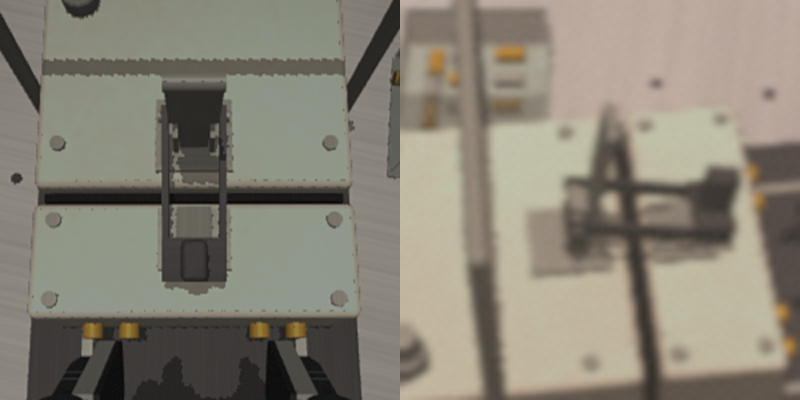

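```bash
python3 - <<'E'
from h import *
w=load("wrist5");s=load("side5")
p=[.611,.0957,np.radians(13.45)]
for t in(1.6,1.8,1.9):
  pin=np.array([18*np.cos(t-.2),0,98+18*np.sin(t-.2)])
  for nm,lz in (("hooked",97),("on keeper",111)):
    b=np.arcsin((lz-pin[2])/92)
    def c(x,y,z): return pin+np.array([-x*np.cos(b)-z*np.sin(b)*1,y,x*np.sin(b)+z*np.cos(b)])
    print(t,nm,"lip",(c(91.5,0,0)-[0,0,98]).round(1),"w base, far top, lip",((proj(w,ch(p,[c(95.5,0,10),c(73.5,0,40),c(97.5,0,8)]))-[130,0])/.75).round().tolist(),"s",((proj(s,ch(p,[c(84.5,0,40)]))-[220,190])/.25+[400,0]).round().tolist())
le=lambda t:(92*np.cos(t)-9*np.sin(t),0,98+92*np.sin(t)+9*np.cos(t))
print("lever end",[(t,((proj(s,ch(p,[le(t)]))-[220,190])/.25+[400,0]).round().tolist(),((proj(w,ch(p,[le(t)]))-[130,0])/.75).round().tolist()) for t in(1.5,1.6,1.7,1.8,1.9)])
E
```

```text
1.6 hooked lip [-86.5   0.   -0.9] w base, far top, lip [[192.0, 265.0], [192.0, 200.0], [192.0, 270.0]] s [[690.0, 173.0]]
1.6 on keeper lip [-88.3   0.   13. ] w base, far top, lip [[192.0, 265.0], [192.0, 206.0], [192.0, 270.0]] s [[703.0, 157.0]]
1.8 hooked lip [-90.1   0.   -0.9] w base, far top, lip [[192.0, 271.0], [192.0, 206.0], [192.0, 276.0]] s [[696.0, 172.0]]
1.8 on keeper lip [-91.9   0.   13. ] w base, far top, lip [[192.0, 272.0], [192.0, 213.0], [192.0, 276.0]] s [[709.0, 156.0]]
1.9 hooked lip [-91.9   0.   -0.9] w base, far top, lip [[192.0, 274.0], [192.0, 209.0], [192.0, 279.0]] s [[699.0, 172.0]]
1.9 on keeper lip [-93.7   0.   13. ] w base, far top, lip [[192.0, 275.0], [192.0, 216.0], [192.0, 280.0]] s [[712.0, 156.0]]
lever end [(1.5, [[572.0, 124.0]], [[192.0, 34.0]]), (1.6, [[589.0, 123.0]], [[192.0, 54.0]]), (1.7, [[604.0, 124.0]], [[192.0, 75.0]]), (1.8, [[620.0, 126.0]], [[192.0, 97.0]]), (1.9, [[635.0, 128.0]], [[192.0, 119.0]])]
```

Projection confirms the claw hooked (tab top at side-crop row 172, against a predicted 156 if it were still on the keeper). The lever is at about 1.72. Now I lean to 38° and go behind the lever.

```bash
python3 -m crank '{"travel":[[0.024,0.006,-0.004],[0.024,0.006,-0.008],[0.024,0.006,-0.018],[0.012,0.003,-0.018],[0,0,0]],"dr":[[1.51,-6.32,0],[1.51,-6.32,0],[0,0,0],[0,0,0],[0,0,0]],"fingers":[0,0,0,0,0]}'; python3 st.py
python3 - <<'E'
from bench import arm
from h import *
from scipy.spatial.transform import Rotation as R
o=arm.observe();d=arm.get_image("wrist");Rc=cv2.Rodrigues(d["rvec"])[0];c=-Rc.T@np.ravel(d["tvec"])
print("cam in tool",(R.from_quat(o["eef_rot"]).as_matrix().T@(c-o["tool_pos"])).round(3))
E
```

```text
t: 8.7
tool_pos: [0.5518, 0.0824, 0.1643]
eef_rot: [0.941, 0.111, 0.318, -0.039]
contact_force: [-0.6, 0.5, -0.2]
width: -0.0001
grip_force: 0.0
t 8.7 chamber mm rel hinge [-60.7   0.9  66.3] F [-0.4  0.6 -0.2] w -0.0001 grip 0.0
tool axes in chamber
 [[0.794, 0.001, 0.608], [-0.001, -1.0, 0.002], [0.608, -0.002, -0.794]] q [-0.03, -0.38, 2.32, 0.29, 0.59, 1.12]
cam in tool [ 0.067 -0.    -0.143]
```

```bash
python3 -m crank '{"travel":[[0.0165,0.0035,0],[0.0165,0.003,0],[0,0,0]],"dr":[[0,0,0],[0,0,0],[0,0,0]],"fingers":[0,0,0]}'; python3 st.py
python3 -m crank '{"travel":[[0.0097,0.0023,0],[0.0097,0.0023,0],[0.0078,0.0019,0],[0,0,0]],"dr":[[0,0,0],[0,0,0],[0,0,0],[0,0,0]],"fingers":[0,0,0,0]}'; python3 st.py
```

```text
t: 9.05
tool_pos: [0.5875, 0.0885, 0.1713]
eef_rot: [0.939, 0.111, 0.324, -0.038]
contact_force: [-0.8, -0.5, -1.0]
width: -0.0
grip_force: 0.0
t 9.05 chamber mm rel hinge [-24.5  -1.5  73.3] F [-0.9 -0.3 -1. ] w -0.0 grip 0.0
tool axes in chamber
 [[0.788, 0.0, 0.616], [0.0, -1.0, -0.0], [0.616, 0.0, -0.788]] q [-0.01, -0.29, 2.25, 0.29, 0.56, 1.13]
t: 9.45
tool_pos: [0.6143, 0.095, 0.1706]
eef_rot: [0.939, 0.111, 0.323, -0.038]
contact_force: [-0.7, 0.3, -0.3]
width: 0.0001
grip_force: 0.0
t 9.45 chamber mm rel hinge [ 3.  -1.4 72.6] F [-0.6  0.4 -0.3] w 0.0001 grip 0.0
tool axes in chamber
 [[0.788, -0.0, 0.616], [0.0, -1.0, -0.0], [0.616, 0.0, -0.788]] q [0.0, -0.22, 2.19, 0.28, 0.54, 1.15]
```

```bash
python3 -m crank '{"travel":[[0.0078,0.0021,-0.004],[0.0078,0.0021,-0.005],[0,0,0]],"dr":[[0,0,0],[0,0,0],[0,0,0]],"fingers":[0,0,0]}'; python3 st.py
python3 -m crank '{"travel":[[0.0078,0.0019,-0.005],[0.0078,0.0019,-0.006],[0,0,0]],"dr":[[0,0,0],[0,0,0],[0,0,0]],"fingers":[0,0,0]}'; python3 st.py
```

```text
t: 9.75
tool_pos: [0.6299, 0.0992, 0.1612]
eef_rot: [0.939, 0.111, 0.323, -0.038]
contact_force: [-1.2, 0.4, 0.8]
width: -0.0001
grip_force: 0.4
t 9.75 chamber mm rel hinge [19.2 -1.  63.2] F [-1.1  0.7  0.8] w -0.0001 grip 0.4
tool axes in chamber
 [[0.788, -0.0, 0.616], [0.0, -1.0, -0.0], [0.616, 0.0, -0.788]] q [0.01, -0.17, 2.16, 0.28, 0.51, 1.15]
t: 10.05
tool_pos: [0.6454, 0.103, 0.1498]
eef_rot: [0.939, 0.111, 0.323, -0.038]
contact_force: [-0.3, -0.1, 1.0]
width: 0.0
grip_force: 0.6
t 10.05 chamber mm rel hinge [35.1 -0.8 51.8] F [-0.3 -0.1  1. ] w 0.0 grip 0.6
tool axes in chamber
 [[0.788, -0.0, 0.615], [0.0, -1.0, -0.0], [0.615, 0.0, -0.788]] q [0.02, -0.11, 2.14, 0.28, 0.48, 1.15]
```

```bash
python3 -m crank '{"travel":[[0.0068,0.0018,-0.006],[0.0068,0.0018,-0.006],[0,0,0]],"dr":[[0,0,0],[0,0,0],[0,0,0]],"fingers":[0,0,0]}'; python3 st.py
python3 -m crank '{"travel":[[0.0044,0.0011,-0.008],[0.0044,0.0011,-0.008],[0,0,0]],"dr":[[0,0,0],[0,0,0],[0,0,0]],"fingers":[0,0,0]}'; python3 st.py
```

```text
t: 10.35
tool_pos: [0.6581, 0.1066, 0.1366]
eef_rot: [0.939, 0.111, 0.322, -0.038]
contact_force: [0.4, -0.8, -0.0]
width: 0.0002
grip_force: 0.0
t 10.35 chamber mm rel hinge [48.4 -0.4 38.6] F [ 0.2 -0.9 -0. ] w 0.0002 grip 0.0
tool axes in chamber
 [[0.79, -0.0, 0.614], [-0.0, -1.0, 0.0], [0.614, -0.0, -0.79]] q [0.03, -0.06, 2.11, 0.29, 0.46, 1.14]
t: 10.65
tool_pos: [0.6664, 0.1088, 0.1201]
eef_rot: [0.94, 0.111, 0.322, -0.038]
contact_force: [-0.5, -0.1, 0.0]
width: 0.0001
grip_force: 0.0
t 10.65 chamber mm rel hinge [56.9 -0.1 22.1] F [-0.5  0.1  0. ] w 0.0001 grip 0.0
tool axes in chamber
 [[0.79, 0.0, 0.613], [-0.0, -1.0, 0.0], [0.613, -0.0, -0.79]] q [0.03, -0.02, 2.1, 0.31, 0.43, 1.13]
```

```bash
python3 -m crank '{"travel":[[0.0019,0.0005,-0.005],[0.001,0.0003,-0.005],[0,0,0]],"dr":[[0,0,0],[0,0,0],[0,0,0]],"fingers":[0,0,0]}'; python3 st.py
python3 -m crank '{"travel":[[0,0,-0.003],[0,0,0]],"dr":[[0,0,0],[0,0,0]],"fingers":[0,0]}'; python3 st.py
```

```text
t: 10.95
tool_pos: [0.6702, 0.1095, 0.1121]
eef_rot: [0.939, 0.111, 0.323, -0.038]
contact_force: [0.5, 0.7, 0.3]
width: 0.0001
grip_force: 0.0
t 10.95 chamber mm rel hinge [60.8 -0.3 14.1] F [0.7 0.6 0.3] w 0.0001 grip 0.0
tool axes in chamber
 [[0.788, -0.0, 0.616], [-0.0, -1.0, -0.0], [0.616, 0.0, -0.788]] q [0.03, -0.0, 2.1, 0.32, 0.41, 1.12]
t: 11.15
tool_pos: [0.6712, 0.1096, 0.1117]
eef_rot: [0.938, 0.111, 0.325, -0.038]
contact_force: [-1.4, -0.1, 6.4]
width: -0.0001
grip_force: 2.9
t 11.15 chamber mm rel hinge [61.7 -0.5 13.7] F [-1.4  0.2  6.4] w -0.0001 grip 2.9
tool axes in chamber
 [[0.786, -0.0, 0.618], [0.0, -1.0, -0.001], [0.618, 0.001, -0.786]] q [0.03, 0.0, 2.1, 0.32, 0.4, 1.11]
```

```bash
python3 -m crank '{"travel":[[0,0,-0.003],[0,0,0]],"dr":[[0,0,0],[0,0,0]],"fingers":[0,0]}'; python3 st.py
python3 -m crank '{"travel":[[-0.015,-0.0036,0.019],[-0.0243,-0.0058,0.031],[-0.0243,-0.0058,0.031],[-0.0243,-0.0058,0.031],[-0.0243,-0.0058,0.02]],"dr":[[0,0,0],[0,0,0],[0,0,0],[0,0,0],[0,0,0]],"fingers":[0,0,0,0,0]}'
python3 -m crank '{"travel":[[-0.0243,-0.0058,0],[-0.0243,-0.0058,0],[0,0,0]],"dr":[[0,0,0],[0,0,0],[0,0,0]],"fingers":[0,0,0]}'; python3 st.py
python3 - <<'E'
from bench import arm
import cv2,pickle,numpy as np
I=[]
for n,(x0,y0,w,h) in {"wrist":(130,0,300,300),"side":(220,190,100,100)}.items():
    d=arm.get_image(n); pickle.dump(d,open(f"pics/{n}6.pkl","wb"))
    f=np.ascontiguousarray(d["frame"][y0:y0+h,x0:x0+w,::-1])
    I.append(cv2.resize(f,(400,400),interpolation=cv2.INTER_CUBIC))
cv2.imwrite("pics/c6.png",np.hstack(I))
E
```

```text
t: 11.35
tool_pos: [0.6727, 0.1097, 0.1114]
eef_rot: [0.938, 0.111, 0.327, -0.038]
contact_force: [-6.9, 0.4, 13.3]
width: 0.0003
grip_force: 6.5
t 11.35 chamber mm rel hinge [63.3 -0.7 13.4] F [-6.6  2.  13.3] w 0.0003 grip 6.5
tool axes in chamber
 [[0.783, -0.001, 0.622], [0.0, -1.0, -0.001], [0.622, 0.001, -0.783]] q [0.03, 0.0, 2.1, 0.33, 0.39, 1.11]
t: 11.85
tool_pos: [0.5575, 0.0825, 0.2416]
eef_rot: [0.938, 0.111, 0.325, -0.038]
contact_force: [0.9, -0.2, 0.9]
width: 0.0001
grip_force: 0.0
t: 12.15
tool_pos: [0.5075, 0.0707, 0.2386]
eef_rot: [0.939, 0.111, 0.324, -0.038]
contact_force: [0.0, -0.0, 0.1]
width: -0.0001
grip_force: 0.0
t 12.15 chamber mm rel hinge [-106.4   -0.2  140.6] F [ 0.  -0.   0.1] w -0.0001 grip 0.0
tool axes in chamber
 [[0.787, -0.001, 0.617], [0.0, -1.0, -0.001], [0.617, 0.001, -0.787]] q [-0.06, -0.61, 2.34, 0.26, 0.79, 1.15]
```

View pics/c6.png

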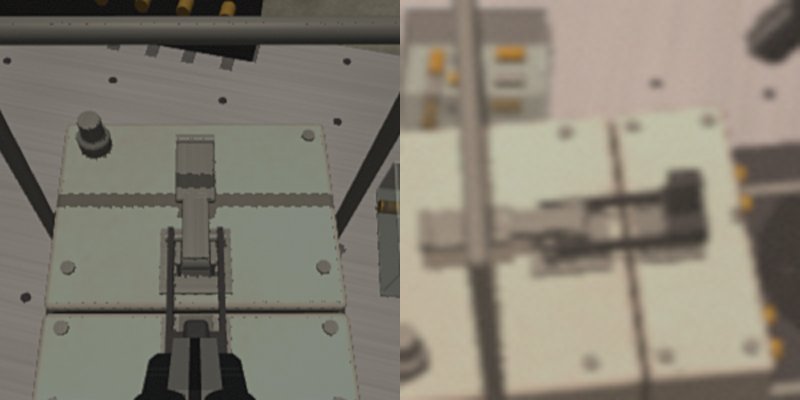

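```bash
python3 - <<'E'
from h import *
p=[.611,.0957,np.radians(13.45)]
for n,bolts in(("side",[(293,279),(297,221)]),):
    a,b=load(n+"5"),load(n+"6")
    A,B=[cv2.resize(cv2.cvtColor(x["frame"],7),None,fx=8,fy=8,interpolation=2) for x in(a,b)]
    for P in((-40,85),(-95,85),(-95,-85),(100,-85)):
        u=proj(a,ch(p,[(P[0]-8*(P[0]<0),P[1],82)]))[0]; v=proj(a,ch(p,[(P[0]-2*(P[0]<0),P[1],82)]))[0]
        x,y=(u*8).astype(int); r=48;m=60
        T=A[y-r:y+r,x-r:x+r];S=B[y-r-m:y+r+m,x-r-m:x+r+m]
        q=cv2.minMaxLoc(cv2.matchTemplate(S,T,cv2.TM_CCOEFF_NORMED))
        print(P,"seen shift px",(np.array(q[3])-m)/8,round(q[1],2),"expected for 6 mm",(v-u).round(2))
b=load("side6")
for lz in(97,111):
  pin=np.array([17.6,0,94.4]);s=(lz-pin[2])/92
  c=pin+np.array([-84.5+40*s,0,84.5*s+40]); print(lz,"tab top in crop",((proj(b,ch(p,[c]))-[220,190])/.25+[400,0]).round())
E
```

```text
(-40, 85) seen shift px [-2.875 -6.5  ] 0.94 expected for 6 mm [-2.54  0.25]
(-95, 85) seen shift px [-3.5    0.375] 0.98 expected for 6 mm [-2.51  0.24]
(-95, -85) seen shift px [-3.125  0.375] 0.98 expected for 6 mm [-2.24  0.19]
(100, -85) seen shift px [0. 0.] 1.0 expected for 6 mm [0. 0.]
97 tab top in crop [[680. 174.]]
111 tab top in crop [[671. 161.]]
```

```bash
python3 -m crank '{"travel":[[0,0,0],[0,0,0],[0,0,0]],"dr":[[0,0,0],[0,0,0],[0,0,0]],"fingers":[0,0,0]}'; python3 -c "
from bench import arm; print(arm.close_job())"
```

```text
t: 12.55
tool_pos: [0.5096, 0.0712, 0.2382]
eef_rot: [0.939, 0.111, 0.323, -0.038]
contact_force: [-0.1, -0.2, 0.4]
width: 0.0001
grip_force: 0.0
the job is handed in; nothing more can be done
None
```

The job is handed in at 12.6 s: the near half is pushed in onto the seal, the claw is hooked over the keeper and the lever lies flat. The last images, with the arm clear, show the near half drawn in and held.

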